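# Prop the cool-down tray's air gate on its stay and seat the heat sink

### The job

Open the air gate of the cool-down tray and hold it open by dropping the middle one of its stay's five holes over the fixed peg on the tray's post, with the stay lying level, fully down. Once the gate is held, pick up the loose finned heat sink and set it flat on the tray, fully down over the two dowels (either way round). Let go of everything and do not disturb the other things on the bench.

Things in the scene. Friction and masses are not known exactly. Their poses are not given: they have to be found in the camera images.
- seat (a point): The middle of the seat on the fixed aluminium tray, half-way between its two dowels, on the tray's top face (8 mm above the bench). The tray's plate measures 210 x 170 mm. x and y axes are the tray's: the dowels stand 38 mm to either side along x. Each dowel is 9 mm in diameter and 17 mm high, the top 5 mm a cone. The tray does not move during the work.
- gate_hinge (a point): A point on the gate's upright hinge axis, at the height of the stay bar (54.5 mm above the bench); 45 mm along -x and 95 mm along +y of the seat in the tray's axes. The axes are the tray's.
- gate (a joint): Angle of the gate, rad: 0 is shut, when the panel lies along the tray's +x from the hinge; it grows as the gate opens outwards (panel turning anticlockwise seen from above, away from the seat); range 0 to 1.3. The hinge has light friction (0.06 N m) and stays where it is left. The gate is a slotted aluminium panel 160 mm long, top 49 mm above the bench.
- stay_swing (a joint): Swing of the stay about its upright pivot on the gate's top edge, rad: at 0 the stay's direction (pivot to knob) is turned 2.0 rad clockwise, seen from above, from the gate's direction (hinge to free end); it grows as the stay turns anticlockwise on the gate; range -0.9 to 1.9. It turns easily.
- stay (a joint): Lift of the stay, rad: 0 is level (its stop, and its height when it is down on the peg); it grows as the knob end is lifted; range 0 to 0.5. The stay falls back to level under its own weight (90 g).
- stay_pivot (a point): The pivot of the stay on the gate, 120 mm from the gate's hinge axis; both the swing and the lift turn about this point. Half-way up the 5 mm thick bar, 54.5 mm above the bench.
- stay_hole (a point): Centre of the middle one of the stay's five holes, 130 mm from the pivot along the bar. The holes are 12 mm in diameter and 20 mm apart (90, 110, 130, 150 and 170 mm from the pivot). The bar is steel, 18 mm wide, 5 mm thick. x points along the bar from pivot to knob, z up.
- stay_knob (a point): Centre of the black ball knob, 18 mm in diameter, that stands on the free end of the stay, 200 mm from the pivot along the bar and 28 mm above the bar's middle (82.5 mm above the bench when level). Grasp it from above: the stay can be lifted, swung and the gate pushed and pulled by it, and it may turn between the fingers.
- peg_tip (a point): Tip of the fixed peg on the tray's post: 8 mm in diameter, its upper 4 mm a cone, tip 66 mm above the bench, 15 mm above the post's top. When a hole is down over it the peg shows 9 mm above the bar's upper face. 105 mm along +x and 55 mm along +y of the seat in the tray's axes.
- sink_mid (a point): Middle of the loose aluminium heat sink, 20 mm above its underside. Its flange is 100 (x) x 50 (y) x 8 mm with a 12 mm through hole 38 mm to either side of the middle along x; the fin block on it is 48 (x) x 36 (y) mm and reaches 40 mm above the underside. Grasp the fin block across its 36 mm width (along y). 0.18 to 0.35 kg.
- thread_lock: Bystander: white bottle with an orange nozzle, 41 mm in diameter, 104 mm tall, standing loose; origin under its middle. Leave it where it stands.
- tape_black: Bystander: black tape roll lying flat, 70 mm in diameter, 18 mm high; loose, leave alone.
- multimeter: Bystander: yellow and black multimeter lying on its back, 155 (x) x 78 (y) x 46 mm; loose, leave alone.
- marker_black: Bystander: marker pen lying flat, 13 (x) x 128 (y) x 14 mm; loose, leave alone.
- driver_flat: Bystander: yellow-handled screwdriver lying flat, 28 (x) x 168 (y) x 31 mm; loose, leave alone.
Not all that is in view belongs to the job. Leave any purple look-alike of the part that bears sink_mid alone.

How it is judged:
On the way, in this order (a step that is already met when the one before it is completed fails the run):
1. the middle hole of the stay is down over the peg (horizontal distance between stay_hole and peg_tip below 0.005 m and value of joint stay below 0.03 rad), for 0.2 s.
2. the heat sink is down on its dowels (horizontal distance between sink_mid and seat below 0.005 m and z of sink_mid in the frame of seat below 0.0225 m and angle between the x axis of sink_mid and the x axis of seat, either way round below 0.1 rad), for 0.2 s.
At the end, for the whole second after the job is handed in: The stay's middle hole is over the peg (centres within 5 mm from above), stay lift under 0.03 rad; the heat sink is on the tray over both dowels: middle within 5 mm of the seat's, underside within 2.5 mm of the tray, long axis within 0.1 rad of the line of the dowels (all of step 1 and all of step 2); the robot touches nothing.
It fails at once if a loose bystander (bottle, tape roll, multimeter, pen or screwdriver) is shifted by more than 20 mm, or the bottle is tipped over (distance of any of thread_lock, tape_black, multimeter, marker_black, driver_flat from where it was at the start of the episode above 0.02 m or angle between thread_lock's own z axis and vertical above 0.5 rad).
It also fails if it takes over 61 s, if anything falls off the work surface, if the arm or the gripper's body presses on something with over 40 N, if the wrist force passes 120 N, or if a joint passes its speed limit or range.

### The arm

A 6-joint arm with a two-finger parallel gripper is mounted at the origin on a cart in front of the work surface, level with it; the furniture and walls round the work are solid. World frame = base frame: x ahead of the robot, y to its left, z up, the work surface at z = 0. Lengths are in m, angles in rad, forces in N, time in s.
With the tool pointing down it reaches from about 0.3 to 0.95 m from the base axis. Payload 3.1 kg.
Tool frame: the origin (TCP) lies midway between the tips of the shut fingers; the grasp point (between the pads) lies 19 mm behind it (bot.grip_point_offset is the distance from the TCP to the grasp point, in m); z points along the fingers, y is the line along which they close (so a half turn about z gives the same grasp; the last joint's range is limited). The gripper opens to 85 mm and grips with 20 to 120 N. Pads are 22 mm wide; open, the fingers measure 114 mm over their backs; the gripper's body (76 mm by 85 mm) begins 54 mm behind the grasp point. The pads swing forward as they close: fully open they stand 13 mm farther back than shut.
Start: joints at [-1.353, 0.308, 1.634, -0, 1.2, -0.07], TCP at [0.177, -0.599, 0.231] pointing down, gripper open.
Joint ranges: [-3.06, 3.06], [-0.79, 1.96], [0.05, 2.63], [-1.19, 4.34], [0.05, 2.64], [-2.94, 2.94]. Speed limits (rad/s): [2.79, 2.79, 3.14, 3.14, 3.14, 3.14].

### API

Orientations are given as a unit quaternion [x, y, z, w].
In Python, from rig import bot, imaging gives the robot as it stands. Calls block until the motion is done:
- bot.move_ptp(position, orientation): joint-space move of the TCP to a pose.
- bot.move_l(position, orientation=None, max_speed=0.15, max_force=None): straight line of the TCP; orientation=None keeps the orientation; max_speed is the mean speed in m/s. With max_force (N) it stops when the force on the tool has changed by that much, and returns True; else False.
- bot.move_j(angles): joint-space move.
- bot.move_gripper(opening, newtons=None): opening from 0.0 (shut) to 1.0 (fully open); newtons is the grip in N (None keeps the last); returns when the fingers have stopped.
- bot.wait(seconds).
- bot.inverse_kinematics(position, orientation): joint angles nearest the present ones, or None.
- imaging.snapshot(name): name is "scene" or "top"; returns the picture (400x640x3 uint8, blue, green, red); there is no depth.
- imaging.calibration(name): a dict with "fx", "fy", "cx", "cy" (pixels), "R" (3x3) and "t" (3): a world point X has camera coordinates R X + t. Camera axes: x right, y down, z forward; pixel columns grow to the right and rows downward; lengths in m; the calibration is good to about 2 mm. A picture is of the moment at which its call begins. calibration takes no time and is no camera call.
A pose or a line that the arm cannot do raises bot.IKError and nothing moves.
- bot.job_done(): hands the job in; it is judged then, once.
Readings, each from a call of its own:
- bot.current_clock(): time.
- bot.current_q(): joint angles.
- bot.current_joint_vel(): joint speeds.
- bot.current_tau(): joint torques, N m.
- bot.current_tool_pos(): TCP position.
- bot.current_orientation(): TCP orientation.
- bot.current_ft_force(): force on the tool from outside, world axes, zero at the start.
- bot.current_wrist_torque(): the same for the moment, N m.
- bot.current_opening(): opening from 0.0 (shut) to 1.0 (fully open).
- bot.current_gripper_force(): force on a finger pad.
Only numpy, scipy, OpenCV 4.12 (cv2) and the standard library are available. Lean on these libraries where they do the work, as an engineer would, in place of code of your own. Each camera call takes 0.05 s, during which the arm holds its last target. There are 200 camera calls.

## Working session

There is one attempt and no reset: what is moved stays moved. The work goes in short steps, each a Python script; the robot and the scene stay as the last script left them, time stands still between calls to the robot, and variables do not carry over. Pictures are saved under pics/ and viewed, at most 10 in all, crops included, and the job is handed in when it is done.

```bash
ls; mkdir -p pics
python3 - <<'E'
from rig import bot, imaging
import cv2
for n in("scene","top"):
    cv2.imwrite(f"pics/{n}0.png",imaging.snapshot(n)); c=imaging.calibration(n); print(n,c)
E
```

```text
pics
scene {'fx': 378.12685474883426, 'fy': 378.12685474883426, 'cx': 315.3156866982702, 'cy': 200.89274185105216, 'R': array([[ 0.1602052 ,  0.98707306,  0.00458997],
       [ 0.80842943, -0.12853981, -0.57438609],
       [-0.56637104,  0.0957303 , -0.81857166]]), 't': array([-0.03136884, -0.41150291,  1.43770293])}
top {'fx': 411.7586681876999, 'fy': 411.7586681876999, 'cx': 322.7425715518043, 'cy': 194.3109722760133, 'R': array([[ 0.01172109, -0.99980647,  0.01580003],
       [-0.99288936, -0.01350906, -0.11827186],
       [ 0.11846242, -0.01430141, -0.99285554]]), 't': array([-0.09494587,  0.5512035 ,  1.29760588])}
```

View pics/scene0.png

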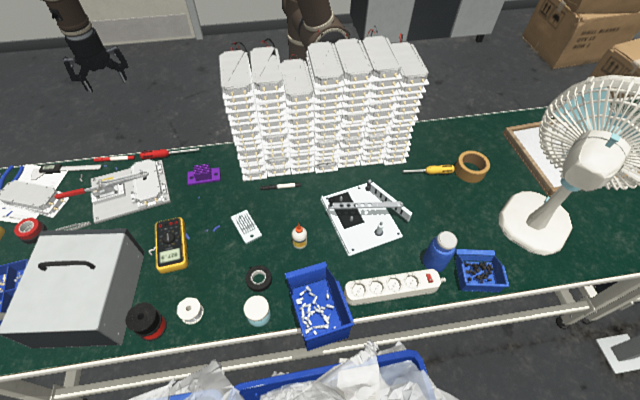

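View pics/top0.png

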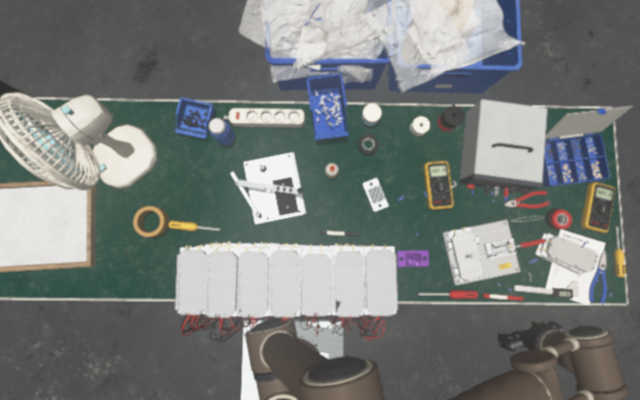

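The scene picture shows the tray with gate at about (362,217), a silver finned sink at (246,226), and the bottle at (300,236). In the top picture these are at (272,188), (375,194) and (332,170).

Candidates for the sink:
- silver finned block, scene (246,226) / top (375,194)
- purple look-alike, scene (203,174) / top (412,258)
- drive-like plates, scene (130,190) and (30,195)

I choose the silver one with fins and two flange holes, and check it in a crop.

```bash
cat > h.py <<'E'
import numpy as np
from rig import bot, imaging
C={n:imaging.calibration(n) for n in("scene","top")}
def ray(n,u,v):
    c=C[n]; R,t=c["R"],c["t"]
    return -R.T@t, R.T@np.array([(u-c["cx"])/c["fx"],(v-c["cy"])/c["fy"],1])
def onz(n,u,v,z):
    o,d=ray(n,u,v); return o+d*(z-o[2])/d[2]
def two(a,b):
    (o1,d1),(o2,d2)=ray("scene",*a),ray("top",*b)
    s=np.linalg.lstsq(np.c_[d1,-d2],o2-o1,rcond=None)[0]
    p,q=o1+d1*s[0],o2+d2*s[1]; return (p+q)/2,np.linalg.norm(p-q)
def proj(n,X):
    c=C[n]; x=c["R"]@np.asarray(X,float)+c["t"]; return np.array([c["fx"]*x[0]/x[2]+c["cx"],c["fy"]*x[1]/x[2]+c["cy"]])
E
python3 - <<'E'
import cv2,numpy as np
from h import *
s=cv2.imread("pics/scene0.png");t=cv2.imread("pics/top0.png")
a=cv2.resize(s[170:260,225:425],None,fx=4,fy=4,interpolation=cv2.INTER_CUBIC)
b=cv2.resize(t[140:235,220:400],None,fx=4,fy=4,interpolation=cv2.INTER_CUBIC)
cv2.imwrite("pics/cs.png",a);cv2.imwrite("pics/ct.png",b)
# stack height: front top edge in both views
print(onz("top",287,247,0),onz("scene",330,170,0),onz("top",178,297,.25),onz("top",395,250,.25))
for p in [(222,50),(425,75)]: print(onz("scene",*p,.25),onz("scene",*p,.3),onz("scene",*p,.2))
E
```

```text
[0.38178364 0.02606589 0.        ] [0.38844985 0.01670362 0.        ] [0.25140425 0.28990383 0.25      ] [ 0.37955978 -0.27934501  0.25      ]
[ 0.06597446 -0.27251108  0.25      ] [ 0.14459624 -0.26433408  0.3       ] [-0.01264733 -0.28068809  0.2       ]
[0.28143694 0.30915519 0.25      ] [0.34446009 0.27522184 0.3       ] [0.21841379 0.34308853 0.2       ]
```

View pics/cs.png

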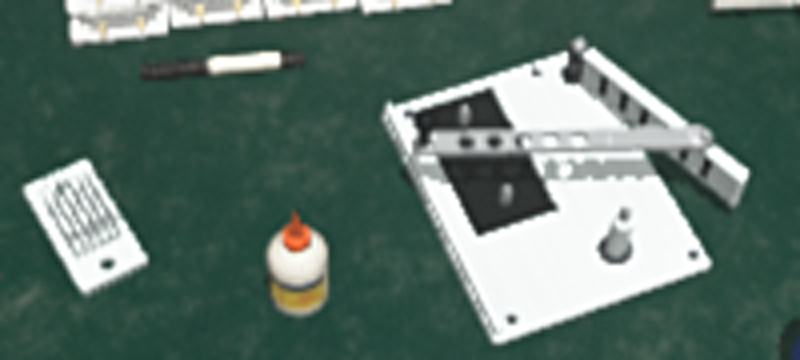

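View pics/ct.png

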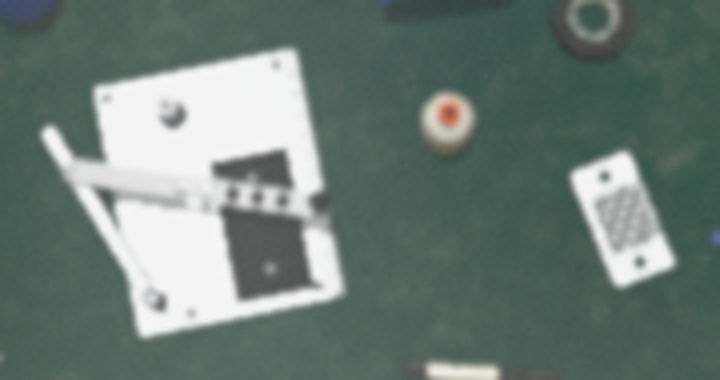

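The crops show:
- **Sink:** silver, with visible fins and two flange holes, at scene crop (85,225) and top crop (622,220). The choice is confirmed.
- **Dowels:** scene crop (465,108) and (506,190).
- **Peg tip:** scene crop (624,213).
- **Knob:** scene crop (425,125), top crop (318,200). The gate is partly open.

```bash
cat > m.py <<'E'
from h import *
S=lambda u,v:(225+(u+.5)/4-.5,170+(v+.5)/4-.5)
T=lambda u,v:(220+(u+.5)/4-.5,140+(v+.5)/4-.5)
np.set_printoptions(precision=4,suppress=True)
E
python3 - <<'E'
from m import *
import cv2
for nm,a,b in [("dowel-",(464,103),(270,267)),("dowel+",(507,184),(252,176)),("peg",(625,212),(176,101)),("knob",(423,124),(320,199)),("hinge",(578,44),(150,293)),("pivot",(703,133),(72,170)),("nozzle",(295,216),(450,113))]:
    print(nm,*two(S(*a),T(*b)))
print("stack", two((425,78),(178,250)),two((222,55),(396,250)), two((248,52),(365,250)))
for n in("scene","top"):
    im=cv2.imread(f"pics/{n}0.png"); m=((im.min(2)>170)*255).astype(np.uint8)
    k,_=cv2.findContours(m,cv2.RETR_EXTERNAL,cv2.CHAIN_APPROX_NONE)
    g=T(622,220) if n=="top" else S(85,225)
    for c in k:
        (x,y),_,_=cv2.minAreaRect(c)
        if np.hypot(x-g[0],y-g[1])<6 and len(c)>20:
            P=np.array([onz(n,*p,.008)[:2] for p in c[:,0].astype(float)],np.float32); r=cv2.minAreaRect(P*1000); print(n,"sink",r, cv2.boxPoints(r))
print("sinkholes top",onz("top",*T(604,177),.008),onz("top",*T(640,263),.008), "scene", onz("scene",*S(107,264),.008))
# tray corners z=8mm
for p in [(97,88),(296,48),(343,292),(142,337)]: print("T",onz("top",*T(*p),.008))
for p in [(386,104),(497,341),(711,265)]: print("S",onz("scene",*S(*p),.008))
E
```

```text
dowel- [0.5121 0.0258 0.0273] 0.0016012594870560366
dowel+ [0.5864 0.0423 0.0257] 0.0013391459798432954
peg [0.642  0.1055 0.0598] 0.007087729580520663
knob [ 0.5613 -0.016   0.0786] 0.0022601657435587707
hinge [0.488  0.1175 0.0499] 0.0038917886885240834
pivot [0.5849 0.1828 0.056 ] 0.0010490229697458634
nozzle [ 0.6289 -0.1157  0.0904] 0.0005192961321188508
stack (array([0.3726, 0.2691, 0.3133]), np.float64(0.012477407227082368)) (array([ 0.3822, -0.2437,  0.4394]), np.float64(0.0035209244245161422)) (array([ 0.3812, -0.1806,  0.4394]), np.float64(0.0075130780294897295))
scene sink ((560.98193359375, -262.447021484375), (101.46975708007812, 50.60791778564453), 22.207895278930664) [[ 504.4466 -258.1963]
 [ 523.5747 -305.0501]
 [ 617.5173 -266.6977]
 [ 598.3892 -219.844 ]]
top sink ((557.9927368164062, -260.7174377441406), (102.54940795898438, 52.684776306152344), 22.341707229614258) [[ 500.5535 -255.8435]
 [ 520.5806 -304.5734]
 [ 615.432  -265.5914]
 [ 595.4048 -216.8615]]
sinkholes top [ 0.5924 -0.2465  0.008 ] [ 0.5213 -0.276   0.008 ] scene [ 0.5967 -0.2483  0.008 ]
T [0.661  0.1745 0.008 ]
T [0.6973 0.0104 0.008 ]
T [ 0.4942 -0.0321  0.008 ]
T [0.4554 0.1309 0.008 ]
S [ 0.4901 -0.0299  0.008 ]
S [0.6995 0.0114 0.008 ]
S [0.6649 0.1737 0.008 ]
```

```bash
cat >> h.py <<'E'
from scipy.spatial.transform import Rotation as Ro
def down(a):  # tool down, closing axis at world angle a
    y=np.array([np.cos(a),np.sin(a),0]); z=np.array([0,0,-1.]); return Ro.from_matrix(np.c_[np.cross(y,z),y,z]).as_quat()
E
python3 - <<'E'
from m import *
from scipy.optimize import least_squares
for n,f,p in [("scene",S,(625,211)),("top",T,(174,103))]: print("peg",n,onz(n,*f(*p),.066))
for z in(.25,.3,.35,.4): print(z,proj("scene",[.385,.0,z]),proj("top",[.385,.0,z]), proj("scene",[.2,0,z]),proj("top",[.2,0,z]))
D=[]
for r in(.45,.55,.65,.75):
    for z in(.1,.3,.5):
        for a in (0,np.pi):
            q=bot.inverse_kinematics([r,0,z],down(np.pi/2+a))
            if q is not None: D.append((r,z,*q)); break
D=np.array(D); print(D)
f=lambda p:np.r_[p[0]+p[1]*np.sin(D[:,3])+p[2]*np.sin(D[:,3]+D[:,4])+p[5]*np.cos(D[:,3]+D[:,4])-D[:,0], p[3]+p[1]*np.cos(D[:,3])+p[2]*np.cos(D[:,3]+D[:,4])-p[5]*np.sin(D[:,3]+D[:,4])-p[4]-D[:,1]]
# h and d only known as difference: print h-d
s=least_squares(f,[0,.4,.4,.3,.2,0]);print(s.x,s.cost)
print(bot.current_orientation())
for ang,p in [(-96.8+90,(.561,-.016,.2)),(-51.7+90,(.68,.055,.2)),(112,(.56,-.26,.15)),(102,(.55,.034,.15))]:
    for k in(0,180): print(ang+k,bot.inverse_kinematics(p,down(np.radians(ang+k))))
E
```

```text
peg scene [0.6453 0.1074 0.066 ]
peg top [0.6383 0.1027 0.066 ]
0.25 [327.0348 110.0483] [290.2218 246.7202] [315.9302  68.0457] [288.7256 318.2731]
0.3 [327.6163  95.0827] [288.9886 246.8797] [316.0339  52.9401] [287.3934 321.9067]
0.35 [328.2488  78.8043] [287.6325 247.0552] [316.1458  36.6432] [285.9254 325.9109]
0.4 [328.9393  61.0324] [286.134 247.249] [316.267   19.0083] [284.2997 330.3452]
[[ 0.45    0.1    -0.0968  0.1556  2.1311 -0.      0.8548 -1.6676]
 [ 0.45    0.3    -0.0968 -0.1029  1.9452 -0.      1.2993 -1.6676]
 [ 0.45    0.5    -0.0968 -0.165   1.6142 -0.      1.6924 -1.6676]
 [ 0.55    0.1    -0.0792  0.3297  1.9045 -0.      0.9074 -1.65  ]
 [ 0.55    0.3    -0.0792  0.1057  1.7363 -0.      1.2996 -1.65  ]
 [ 0.55    0.5    -0.0792  0.0435  1.4172 -0.      1.6809 -1.65  ]
 [ 0.65    0.1    -0.067   0.4965  1.6584 -0.      0.9868 -1.6378]
 [ 0.65    0.3    -0.067   0.3048  1.4982 -0.      1.3386 -1.6378]
 [ 0.65    0.5    -0.067   0.2561  1.1757 -0.      1.7098 -1.6378]
 [ 0.75    0.1    -0.058   0.6682  1.3821 -0.      1.0913 -1.6288]
 [ 0.75    0.3    -0.058   0.508   1.2192 -0.      1.4144 -1.6288]
 [ 0.75    0.5    -0.058   0.4899  0.8638 -0.      1.7879 -1.6288]]
[ 0.0019  0.4806  0.5264 -1.1585 -1.1565  0.0362] 7.773973190128597e-08
[ 0.9897  0.1434 -0.0001 -0.0011]
-6.799999999999997 [-0.1061  0.2188  1.8141 -0.      1.1087  0.0126]
173.2 None
38.3 [ 0.0169  0.4439  1.5132 -0.      1.1844 -0.6516]
218.3 [ 0.0169  0.4439  1.5132 -0.      1.1844  2.49  ]
112 [-0.5052  0.3788  1.7154 -0.      1.0474 -2.46  ]
292 [-0.5052  0.3788  1.7154 -0.      1.0474  0.6816]
102 [-0.0173  0.2607  1.8749 -0.      1.006  -1.7975]
282 [-0.0173  0.2607  1.8749 -0.      1.006   1.3441]
```

Run:
```python
from m import *
from scipy.optimize import least_squares
F=[("dowel-",(-38,0,25),(464,103),(270,267)),("dowel+",(38,0,25),(507,184),(252,176)),("peg",(105,55,66),(625,211),(174,103))]
K=[((0,0),None,(142,337)),((1,0),(711,265),(97,88))]
cor=[((1,1),(711,265),(97,88)),((1,-1),(497,341),(296,48)),((-1,-1),(386,104),(343,292)),((-1,1),None,(142,337))]
def pts(p,views):
    c,s=np.cos(p[2]),np.sin(p[2]); W=lambda X:np.array([p[0]+(c*X[0]-s*X[1])/1e3,p[1]+(s*X[0]+c*X[1])/1e3,(X[2])/1e3])
    L=[(n,W(X),a,b) for n,X,a,b in F]+[("c",W((p[3]*1e3+105*k[0],p[4]*1e3+85*k[1],8)),a,b) for k,a,b in cor]
    return L
def res(p,views):
    r=[]
    for n,X,a,b in pts(p,views):
        if a and "scene" in views: r.append(proj("scene",X)-S(*a))
        if b and "top" in views: r.append(proj("top",X)-T(*b))
    return np.array(r)
for v in (["scene"],["top"],["scene","top"]):
    s=least_squares(lambda p:res(p,v).ravel(),[.55,.034,.21,.03,.03],x_scale=.01); print(v,s.x); print(res(s.x,v)*4)
np.save("tray.npy",s.x)
```

```text
['scene'] [0.5499 0.0336 0.1918 0.0355 0.0331]
[[ 1.7457  2.2089]
 [-0.9127  1.6799]
 [-0.7299 -3.4292]
 [ 3.8286  0.0567]
 [-3.2344 -1.8037]
 [-0.5209  1.7016]]
['top'] [0.5487 0.0322 0.2098 0.0357 0.032 ]
[[ 3.0348  1.1497]
 [ 3.5724  0.964 ]
 [-6.444  -2.1294]
 [-1.6614 -1.2202]
 [ 0.9018 -0.0794]
 [ 2.3288  2.7357]
 [-1.5582 -1.5099]]
['scene', 'top'] [0.5494 0.0329 0.2031 0.0355 0.0323]
[[ 0.1749  1.9286]
 [ 1.8653  0.3734]
 [-1.4502  1.0283]
 [ 3.0211  0.0794]
 [-0.7359 -5.1824]
 [-6.5328 -3.5834]
 [ 2.6605 -2.3838]
 [-1.8566 -2.795 ]
 [-3.0837 -2.0385]
 [ 0.9363 -0.3378]
 [-3.2985  2.394 ]
 [ 0.6895  2.7951]
 [-3.4517 -2.8108]]
```

Run:
```python
from m import *
import cv2
for n,f,p in (("scene",S,(423,128)),("top",T,(320,203))):
    im=cv2.imread(f"pics/{n}0.png").max(2).astype(float); u,v=np.round(f(*p)).astype(int)
    w=im[v-5:v+6,u-5:u+6]; print(n,u,v); print(w.astype(int))
    print(proj(n,[.561,-.016,.0825]),onz(n,*f(*p),.0825))
```

```text
scene 330 202
[[252 208 190 221 205 124  80  61  44  42  43]
 [246 118  93  98  57  39  40  39  42  47  50]
 [254 201 180  95  34  43  57  50  44  45  51]
 [252 254 255 140  39  43  55  48  42  44  50]
 [252 255 255 169  50  34  43  40  41  45  48]
 [254 252 255 249 129  39  34  54 100 107 107]
 [254 253 255 255 166  46  45 112 201 188 184]
 [231 255 254 228 133  45  52 138 237 214 207]
 [187 255 253 151  97  46  57 124 193 206 205]
 [158 237 255 145 102  92 126 200 188 204 206]
 [149 189 255 149 131 159 183 208 191 189 192]]
[330.8206 199.7038] [ 0.5672 -0.0184  0.0825]
top 300 190
[[244 244 243 242 230 180 124 103 101  98 102]
 [244 245 244 242 228 182 127 103 100  99 101]
 [241 242 237 224 198 156 115  98  99  98  99]
 [234 228 205 165 135 110  95  95  99 100  98]
 [227 210 161 115  93  86  84  91  96 100 100]
 [226 201 150 102  87  80  84  90  97 100  99]
 [226 211 164 116  89  84  89  98 100 102 101]
 [224 219 189 141 104  98 101 103 101 102 101]
 [206 213 198 161 131 123 126 114 103 101 100]
 [160 182 184 165 153 151 145 123 100  97 101]
 [127 161 174 172 172 168 157 130 102  97 100]]
[299.9228 189.3827] [ 0.5579 -0.0151  0.0825]
```

Run:
```python
from m import *
o=down(np.radians(-6.8))
bot.move_gripper(.65)
p=bot.current_tool_pos(); bot.move_l([p[0],p[1],.30],max_speed=.3)
bot.move_ptp([.561,-.016,.28],o)
bot.move_l([.561,-.016,.12],max_speed=.2)
print(bot.move_l([.561,-.016,.0645],max_speed=.08,max_force=8))
bot.move_gripper(0,30)
print(bot.current_tool_pos(),bot.current_opening(),bot.current_gripper_force(),bot.current_ft_force(),bot.current_clock())
import cv2
s=imaging.snapshot("scene");cv2.imwrite("pics/s1.png",s)
t=imaging.snapshot("top");cv2.imwrite("pics/t1.png",t)
cv2.imwrite("pics/c1.png",np.vstack([cv2.resize(s[150:250,300:425],None,fx=4,fy=3),cv2.resize(t[140:235,220:345],None,fx=4,fy=3)]))
```

```text
False
[ 0.5613 -0.0161  0.0649] 0.18414000117693027 29.1994509100914 [ 0.2871 -0.1716  0.271 ] 5.6
```

View pics/c1.png

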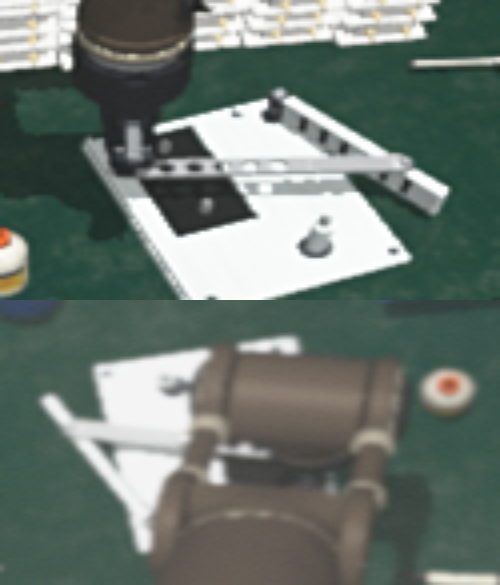

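```bash
cat >> h.py <<'E'
tr=np.load("tray.npy"); yaw=tr[2]
def W(x,y,z=0): c,s=np.cos(yaw),np.sin(yaw); return np.array([tr[0]+c*x-s*y,tr[1]+s*x+c*y,z])
HG=W(-.045,.095)[:2]; PG=W(.105,.055)[:2]
def ik2(t,L):   # gate dir, stay dir (world) so that the point L from the pivot is at t
    v=t-HG; d=np.hypot(*v); a=np.arctan2(v[1],v[0])
    g=a+np.arccos((.12**2+d*d-L*L)/(.24*d)); p=HG+.12*np.array([np.cos(g),np.sin(g)])
    return g,np.arctan2(*(t-p)[::-1])
def knob(g,s,phi):
    p=HG+.12*np.array([np.cos(g),np.sin(g)]); r=.2*np.cos(phi)-.028*np.sin(phi)
    return np.r_[p+r*np.array([np.cos(s),np.sin(s)]),.0825+.2*np.sin(phi)+.028*(np.cos(phi)-1)]
E
python3 - <<'E'
from m import *
k0=np.array([.5613,-.0161]); g0,s0=ik2(k0,.2); g1,s1=ik2(PG,.13)
print("peg",PG,"hinge",HG,"gate",g0-yaw,g1-yaw,"swing",s0-g0+2,s1-g1+2, knob(g0,s0,0),knob(g1,s1,0))
dz=.0649-.0825
def go(g,s,phi,v=.12,**k):
    p=knob(g,s,phi); p[2]+=dz; return bot.move_l(p,down(s+np.pi/2),max_speed=v,**k)
go(g0,s0,.14); go(g0,s0,.28)
print(bot.current_ft_force())
for f in (.25,.5,.75,1): go(g0+f*(g1-g0),s0+f*(s1-s0),.28)
print(bot.current_ft_force(),bot.current_opening(),bot.current_tool_pos(),bot.current_clock())
import cv2
s=imaging.snapshot("scene");cv2.imwrite("pics/s2.png",s)
t=imaging.snapshot("top");cv2.imwrite("pics/t2.png",t)
cv2.imwrite("pics/c2.png",np.vstack([cv2.resize(s[150:250,300:450],None,fx=4,fy=3),cv2.resize(t[140:235,220:370],None,fx=4,fy=3)]))
E
```

```text
peg [0.6412 0.108 ] hinge [0.4862 0.1169] gate 0.3729819669304299 0.6917831939075991 swing -0.27473586378031545 0.19633549494702107 [ 0.5613 -0.0161  0.0825] [0.6842 0.0528 0.0825]
[ 0.1246 -0.5077 -1.7856]
[ 0.043   0.1325 -0.8301] 0.18925216863039057 [0.6737 0.0646 0.1188] 8.1917
```

View pics/c2.png

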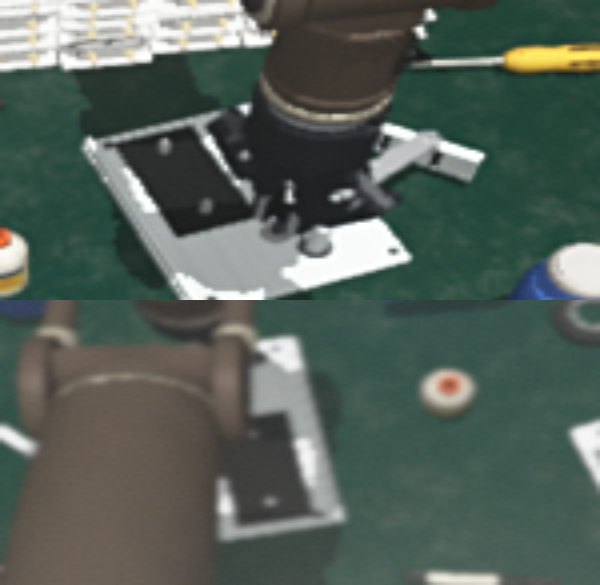

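The stay is lifted and the gate opened. The knob is still in the fingers at scene crop (285,195), with the peg foot at (315,240). Next I lower it with a force guard.

```bash
cat > low.py <<'E'
from m import *
dz=.0649-.0825
def go(t,phi,v=.1,**k):
    g,s=ik2(t,.13); p=knob(g,s,phi); p[2]+=dz; return bot.move_l(p,down(s+np.pi/2),max_speed=v,**k)
def lower(off):
    t=PG+off; go(t,.13)
    for phi in(.09,.06,.03,0): 
        if go(t,phi,.05,max_force=5): break
    z=bot.current_tool_pos()[2]; print(off,phi,z,bot.current_ft_force(),bot.current_clock()); return z
E
python3 - <<'E'
from low import *
go(PG,.2)
R=Ro.from_euler("z",yaw).as_matrix()[:2,:2]
for o in [(0,0),(2,0),(-2,0),(0,2),(0,-2),(3,3),(-3,3),(-3,-3),(3,-3)]:
    if lower(R@np.array(o)*1e-3)<.07 or bot.current_clock()>24: break
E
```

```text
[0. 0.] 0 0.0647189374146531 [-0.0357  0.9085  1.1003] 10.025
```

Run:
```python
from m import *
p=bot.current_tool_pos()
bot.move_gripper(.6)
bot.move_l([p[0],p[1],.2],max_speed=.25)
bot.move_ptp([.56,-.20,.28],down(np.radians(292.3)))
import cv2
s=imaging.snapshot("scene");cv2.imwrite("pics/s3.png",s)
t=imaging.snapshot("top");cv2.imwrite("pics/t3.png",t)
cv2.imwrite("pics/c3.png",np.vstack([cv2.resize(s[170:250,310:430],None,fx=5,fy=3.5,interpolation=2),cv2.resize(t[140:235,220:340],None,fx=5,fy=3.2,interpolation=2)]))
print(bot.current_ft_force(),bot.current_clock())
```

```text
[-0.0312  0.3816  0.1075] 12.525
```

View pics/c3.png

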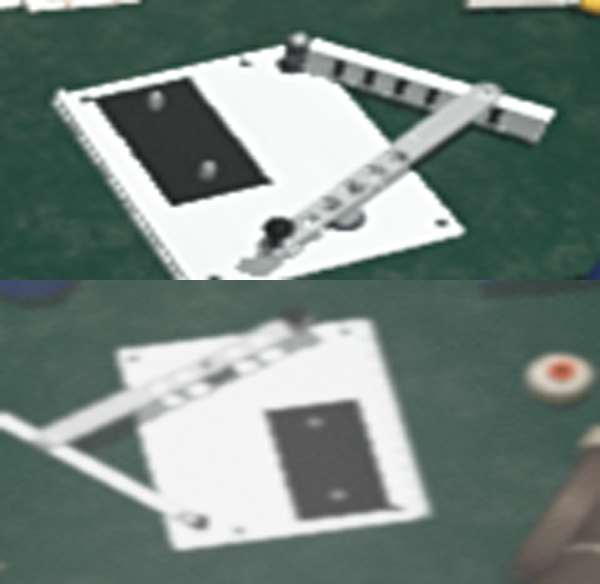

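The bar now crosses the post: holes run from crop (310,218) to (400,155), the middle one is near (355,187), and the knob is at (278,230). The next crop checks that the peg is in the middle hole.

Run:
```python
from m import *
import cv2
s=cv2.imread("pics/s3.png"); x0,y0=360,195
print("predicted peg tip",(proj("scene",np.r_[PG,.066])-[x0,y0])*16, "peg at bar top",(proj("scene",np.r_[PG,.057])-[x0,y0])*16)
g,st=ik2(PG,.13)
for L in(.09,.11,.13,.15,.17): print(L,(proj("scene",np.r_[PG+(L-.13)*np.array([np.cos(st),np.sin(st)]),.057])-[x0,y0])*16)
print("knob",proj("scene",knob(g,st,0)))
cv2.imwrite("pics/c4.png",cv2.resize(s[y0:y0+30,x0:x0+40],None,fx=16,fy=16,interpolation=cv2.INTER_CUBIC))
```

```text
predicted peg tip [331.0562 417.2704] peg at bar top [323.3933 445.1018]
0.09 [462.6853 302.2423]
0.11 [393.6031 373.0938]
0.13 [323.3933 445.1018]
0.15 [252.0281 518.2949]
0.17 [179.4787 592.7024]
knob [365.3525 234.3677]
```

View pics/c4.png

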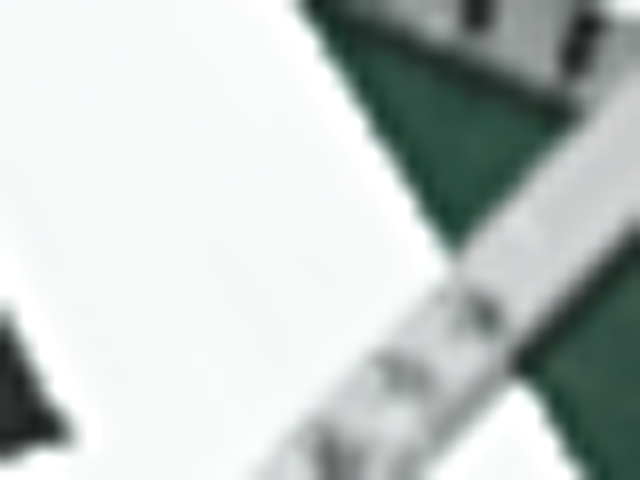

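The holes appear at crop (485,310), (400,370) and (335,450). The predictions for 90/110/130 mm were (463,302), (394,373) and (323,445), so the peg is in the middle hole. The tool also came down to the level height, so the bar is fully down. Next is the sink.

Run:
```python
from m import *
o=down(np.radians(292.3)); x,y=.559,-.2615
bot.move_gripper(.8)
bot.move_ptp([x,y,.15],o)
bot.move_l([x,y,.05],max_speed=.15)
print(bot.move_l([x,y,.0125],max_speed=.06,max_force=8))
bot.move_gripper(0,70)
print(bot.current_opening()*85,bot.current_gripper_force(),bot.current_tool_pos(),bot.current_ft_force())
bot.move_l([x,y,.06],max_speed=.1)
bot.move_l([x,y,.22],max_speed=.2)
print(bot.current_opening()*85,bot.current_ft_force(),bot.current_clock())
import cv2
s=imaging.snapshot("scene");cv2.imwrite("pics/s5.png",s)
u,v=proj("scene",[x,y,.21]).astype(int)
cv2.imwrite("pics/c5.png",cv2.resize(s[v-35:v+35,u-50:u+50],None,fx=8,fy=8,interpolation=2)); print(u-50,v-35)
```

```text
False
34.67374440956144 71.61401510238647 [ 0.5597 -0.2618  0.0133] [ 0.9562 -0.5457  2.5378]
34.69344215320021 [-0.0454 -0.3319 -3.1581] 17.025
183 146
```

View pics/c5.png

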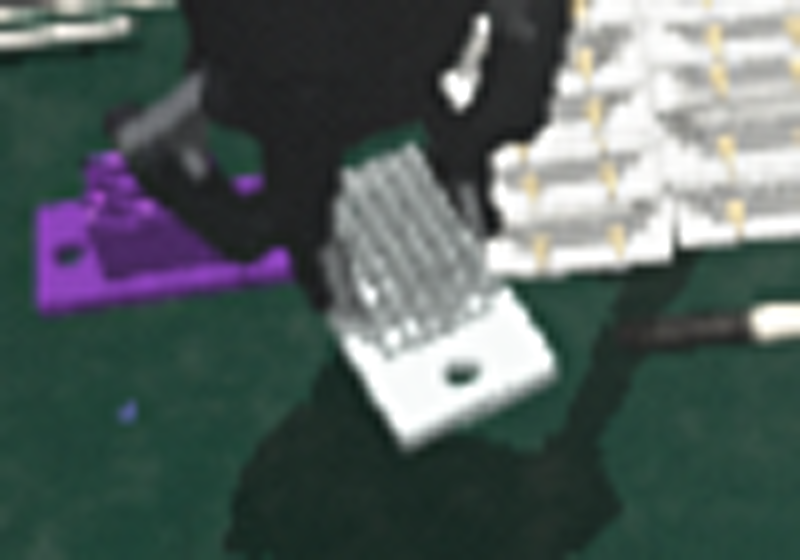

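The real sink is held level. Its front flange hole is at crop (462,373), and the purple look-alike is still on the bench. I use the hole to correct the in-hand offset along the flange, then place with a guarded search.

Run:
```python
from m import *
tp=bot.current_tool_pos(); h=onz("scene",183+462.5/8-.5,146+373.5/8-.5,tp[2]-.0133+.008)
a=np.radians(22.3); ex=np.array([np.cos(a),np.sin(a)]); ey=np.array([-ex[1],ex[0]])
d=h[:2]-tp[:2]; off=d@ex-.038; print("hole",h,"along",d@ex,"across",d@ey)
off=np.clip(off,-.004,.004)
o=down(yaw+np.pi/2+np.pi); ux=np.array([np.cos(yaw),np.sin(yaw)]); uy=np.array([-ux[1],ux[0]])
c=tr[:2]-off*ux
bot.move_l([*c,.22],o,max_speed=.2)
bot.move_l([*c,.06],max_speed=.15); bot.move_l([*c,.042],max_speed=.05)
for i,j in [(0,0),(2,0),(-2,0),(0,2),(0,-2),(2,2),(-2,2),(-2,-2),(2,-2),(4,0),(-4,0),(0,4),(0,-4)]:
    q=c+(i*ux+j*uy)/1e3
    if i or j: bot.move_l([*q,.042],max_speed=.08)
    hit=bot.move_l([*q,.0205],max_speed=.03,max_force=8); z=bot.current_tool_pos()[2]
    print(i,j,hit,z,bot.current_ft_force(),bot.current_clock())
    if z<.024 or bot.current_clock()>45: break
```

```text
hole [ 0.5948 -0.2473  0.2123] along 0.03954883697297518 across -0.001695256951544092
0 0 True 0.021299022091560725 [1.0445 0.9055 1.8369] 21.125
```

Run:
```python
from m import *
p=bot.current_tool_pos()
bot.move_gripper(.75)
bot.move_l([p[0],p[1],.25],max_speed=.2)
bot.move_ptp([.50,-.36,.3],down(np.radians(292.3)))
import cv2
s=imaging.snapshot("scene");t=imaging.snapshot("top")
cv2.imwrite("pics/c6.png",np.vstack([cv2.resize(s[160:260,310:430],None,fx=5,fy=3,interpolation=2),cv2.resize(t[140:235,220:340],None,fx=5,fy=3.1,interpolation=2)]))
m=((t.min(2)>150)*255).astype(np.uint8)
print(bot.current_tool_pos(),bot.current_clock())
for n,x in(("seat+hole",.038),("seat-hole",-.038)): print(n,(proj("scene",W(x,0,.016))-[310,160])*[5,3],(proj("top",W(x,0,.016))-[220,140])*[5,3.1])
```

```text
[ 0.5005 -0.3587  0.2997] 24.3917
seat+hole [203.7915 172.6934] [317.9868 136.5238]
seat-hole [152.4535 112.8272] [338.9087 206.8134]
```

View pics/c6.png

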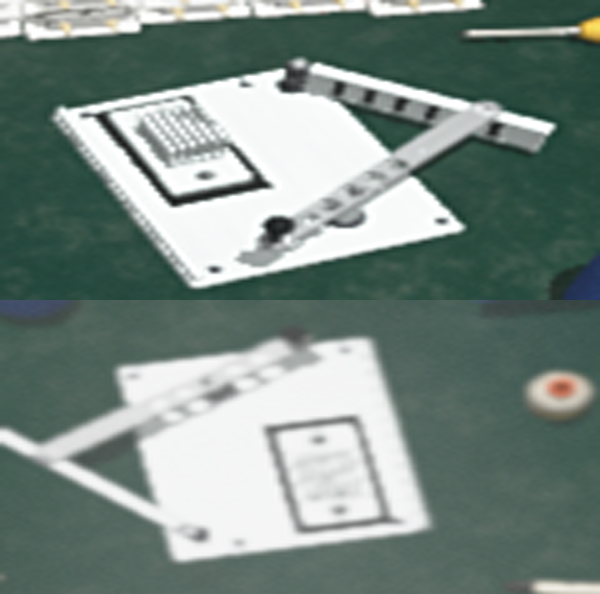

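The sink lies flat in the black seat patch, with its holes at the dowels: scene crop (205,175), top crop (319,439) and (340,510). The stay has not moved and still sits on the peg, and the arm is clear.

```bash
python3 -c "
from rig import bot
print(bot.job_done(), bot.current_clock())"
```

```text
the job is handed in; nothing more can be done
the job is handed in; nothing more can be done
```

I handed the job in at about 24 s of the 61 s allowed: the gate is held open by the stay's middle hole on the peg, the heat sink is flat over both dowels, and the arm touches nothing; the hand-in returned no verdict.

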